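# Clip the stock-trolley wheel onto its axle

### The arm

A 7-joint arm with a two-finger parallel gripper is mounted at the origin on the work surface. World frame = base frame: x ahead of the robot, y to its left, z up, the work surface at z = 0. Lengths are in mm, angles in rad, forces in N, time in s.
With the tool pointing down it reaches from about 400 to 850 mm from the base axis. Payload 10.4 kg.
Tool frame: the origin (TCP) lies on the centre line of the jaws, within the pads' length; the fingertips stand 11 mm ahead of it and the grasp point (between the pads) lies 8 mm behind it; z points along the fingers, y is the line along which they close (so a half turn about z gives the same grasp; the last joint's range is limited). The gripper opens to 87 mm and grips with 3 to 60 N. Pads are 19 mm wide; open, the fingers measure 117 mm over their backs; the gripper's body (75 mm by 190 mm) begins 51 mm behind the grasp point.
Start: joints at [1.259, 0.332, -0.065, 1.46, 0.022, 1.35, -0.088], TCP at [178.022, -599.132, 233.576] pointing down, gripper open.
Joint ranges: [-2.6, 2.6], [-0.5, 2.12], [-1.47, 1.34], [0.16, 2.42], [-1.27, 4.41], [0.06, 2.06], [-2.6, 2.6]. Speed limits (rad/s): [2.22, 2.22, 2.79, 2.79, 3.14, 3.14, 3.14].

### API

Orientations are given as [roll, pitch, yaw] about the fixed x, y, z axes, in that order (R = Rz(yaw) Ry(pitch) Rx(roll)).
In Python, from station import readout, snapshot, camera_info, r gives the robot as it stands.
- The arm moves only by the shell command python3 -m pendant 'ROWS'. ROWS is JSON, a list that holds one entry, the list of rows, each a list of 7 numbers: the turn, a rotation vector about the tool's x, y, z in rad, then the shift along the tool's x, y, z in mm, then the finger opening in mm, from 0 to 87. In form: [[[rx, ry, rz, x, y, z, jaw], ...]]. A call has 1 to 8 rows; each row is the pose to reach, as a shift and turn from the pose commanded when the call began, along the tool's axes at that moment; what a row does not reach only later rows make up. A row lasts 1/8 s, in which the tool goes at most 62.5 mm and 10.7 degrees, less where a joint would pass 70% of its speed; a pose out of reach is approached as far as the arm can. A call with a gripper value outside its range is refused whole. The fingers move at their own pace and stop on an object; the grip force is fixed at half the most. Time passes only in rows, so rows that repeat a pose let the fingers close. It gives the time, the measured TCP pose, the force, the opening and the grip force at its end, in the units of the state.
- readout.get_state(): the state, without advancing time (a new reading comes with each control period).
- snapshot(name): name is "scene" or "side" or "wrist"; returns the picture (400x640x3 uint8, blue, green, red); there is no depth.
- camera_info(name): a dict with "fx", "fy", "cx", "cy" (pixels), "R" (3x3) and "t" (3): a world point X has camera coordinates R X + t. Camera axes: x right, y down, z forward; pixel columns grow to the right and rows downward; lengths in mm; the calibration is good to about 2 mm. A picture is of the moment at which its call begins: read the wrist's pose just before it. camera_info takes no time and is no camera call; for the wrist camera it gives the pose at the moment of the call.
- r.job_done(): hands the job in; it is judged then, once.
The state is a dict: "time": time; "joint_positions": joint angles; "dq": joint speeds; "joint_efforts": joint torques, N m; "tool_pos": TCP position; "orientation": TCP orientation; "contact_force": force on the tool from outside, world axes, zero at the start; "torque": the same for the moment, N m; "gripper_width": opening from 0.0 (shut) to 1.0 (fully open); "gripper_force": force on a finger pad.
Only numpy, scipy, OpenCV 4.12 (cv2) and the standard library are available. Lean on these libraries where they do the work, as an engineer would, in place of code of your own. Each camera call takes 0.05 s, during which the arm holds its last target. There are 200 camera calls.

### The job

Take the fork tool by its upright handle and use it to push the split clip, lying on the trolley wheel, sideways into the groove of the wheel's axle until it snaps fully home: push slowly and with feeling, stop as soon as it has snapped so that the clip is not bent, and do not touch the clip with the fingers. Then stand the fork tool upright back on its rubber mat, let go, and leave the other things where they are.

Things in the scene. Friction and masses are not known exactly. Their poses are not given: they have to be found in the camera images.
- wheel: Trolley wheel, grey with a dark tread, 200 mm across, lying flat on a fixed jig. Origin on the bench under its centre, z up. Its flat face is 50 mm above the bench and 88 mm in radius; the tread around it is 2 mm lower. The axle stands up out of its centre.
- groove (a point): Middle of the axle's groove, 3.5 mm above the wheel face. The groove is 16 mm across and runs from the face to 9.5 mm above it; over it a 24 mm collar ends the axle 16.5 mm above the face. The axle stands in a soft rubber bush: pushed sideways it gives way by some 5 to 13 mm before the clip snaps on, then springs back, so this point moves under load.
- bore (a point): Centre of the loose steel split clip's bore, half-way up its 7 mm thickness. The clip lies flat on the wheel face 35 to 60 mm from the axle; x points out of its open mouth, roughly at the axle, z up. Pushed on, its jaws spread at some 5 to 12 N, then the force drops as it snaps in; home, this point is within 1.5 mm of the groove's. Over 20 N, or over 8 N once home, bends it.
- clip: The same clip; origin 3.5 mm below bore, same axes. From above: a straight back 34 mm wide with its rear face at x = -17 mm, a tang 8 mm wide in the middle of it reaching back to x = -25 mm, and two sprung jaws reaching to x = +10 mm, 31 mm over their outsides, with round bumps that narrow the mouth to 13.6 mm at x = 5.5 mm. It slides easily.
- fork_handle (a point): Point on the axis of the fork tool's upright wooden handle, 45 mm above the tool's flat underside. Handle 24 mm (tool x) by 20 mm (tool y), from 8 to 70 mm above the underside. The tool (about 0.22 kg) stands on an 8 mm thick steel foot, 40 mm wide, x from -30 to +20 mm; its two prongs, as thick and as low as the foot, point along +x.
- fork_tips (a point): Midway between the ends of the fork's two prongs, 4 mm above the underside, 52 mm ahead (+x) of the handle axis. Prongs 8.5 mm wide and 32 mm long with an 11 mm gap between, so that they straddle the clip's tang and press on its back on both sides of it.
- mat: Black rubber mat, 180 x 180 x 3 mm, fixed on the bench; origin at the middle of its underside, axes along its edges. The fork tool starts on it and is put back on it.
- washer: Bystander: loose steel washer, 38 mm across and 6 mm thick, lying on the mat near the corner at mat x = +65, y = -65 mm. Origin at the centre of its underside.
- jar: Bystander: jar, 72 mm in diameter and 110 mm tall, beyond the task; origin at the centre of its underside.
There are look-alikes about, which are no part of the job. What is shaped like the part that bears fork_handle but turquoise or yellow is not meant.

How it is judged:
By the outcome, as a careful person would: the job done as asked, in the order asked, and still so for the second after the job is handed in, with the robot touching nothing.
It also fails if it takes over 61 s, if anything falls off the work surface, if the arm or the gripper's body presses on something with over 40 N, if the wrist force passes 120 N, or if a joint passes its speed limit or range.

## Working session

There is one attempt and no reset: what is moved stays moved. The work goes in short steps, Python scripts to look and compute and a shell command to move; the robot and the scene stay as the last step left them, time stands still between calls to the robot, and variables do not carry over. Pictures are saved under pics/ and viewed, at most 10 in all, crops included, and the job is handed in when it is done.

```bash
ls; mkdir -p pics; python3 - <<'E'
from station import readout, snapshot, camera_info, r
import cv2,numpy as np
s=readout.get_state(); print(s['time'],s['tool_pos'],s['orientation'],s['contact_force'])
for n in ["scene","side","wrist"]:
    c=camera_info(n); print(n,c['fx'],c['cx'],c['cy'],np.round(c['R'],3).tolist(),np.round(c['t'],1))
    im=snapshot(n); cv2.imwrite(f'pics/{n}0.png',im)
E
```

```text
pics
0.0 [ 177.90246023 -598.75067937  232.72882093] [-3.14014737e+00  4.16481812e-05  2.88847064e-01] [ 0.14457544  0.25383122 -0.04434387]
scene 403.50193487001314 329.327842892697 201.4347579576645 [[0.887, 0.461, -0.011], [0.327, -0.646, -0.69], [-0.325, 0.608, -0.724]] [-473.5  -94.9 1155.1]
side 507.30848745266684 322.98305606562263 200.3179003070445 [[-0.994, -0.113, 0.007], [-0.074, 0.604, -0.793], [0.086, -0.789, -0.609]] [ 512.5   71.9 1207.6]
wrist 339.3025820890622 313.66522089387377 203.30751705682695 [[0.284, -0.959, 0.0], [-0.929, -0.275, 0.248], [-0.237, -0.07, -0.969]] [-625.5  -29.6  387.6]
```

View pics/scene0.png

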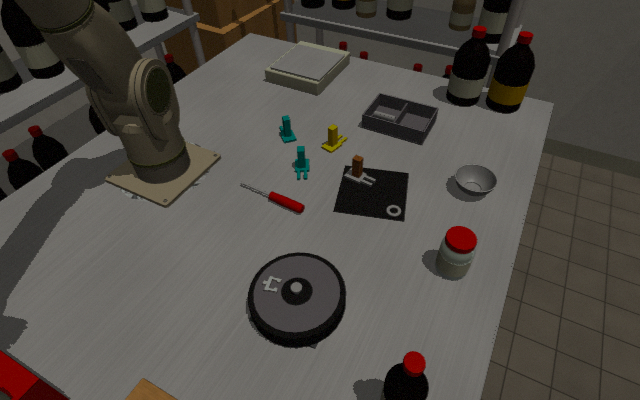

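View pics/side0.png

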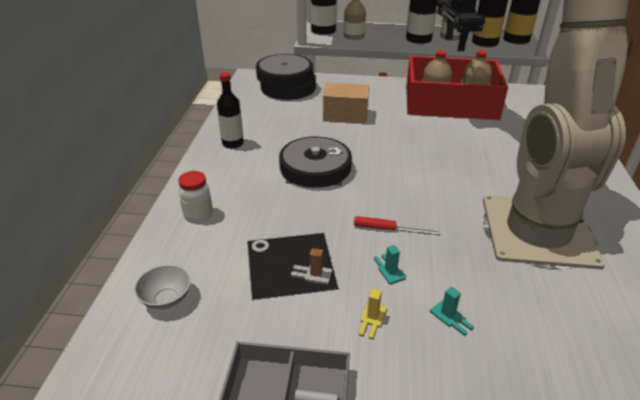

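Candidates for the fork: turquoise at scene (287,130) and (301,162), yellow at (333,138), brown-handled on the black mat at (357,167) [side (316,262)]. The description points to the brown one. The wheel is at scene (297,297), with the clip on its face at (271,284), on the robot's side.

```bash
cat > h.py <<'E'
from station import readout, snapshot, camera_info, r
import cv2,numpy as np
def ray(c,u,v):
    d=c['R'].T@np.array([(u-c['cx'])/c['fx'],(v-c['cy'])/c['fy'],1.]); return -c['R'].T@c['t'],d
def plane(c,u,v,z):
    o,d=ray(c,u,v); return o+d*(z-o[2])/d[2]
def proj(c,X):
    p=c['R']@np.array(X,float)+c['t']; return np.array([c['cx']+c['fx']*p[0]/p[2],c['cy']+c['fy']*p[1]/p[2]])
def cross(c1,p1,c2,p2):
    o1,d1=ray(c1,*p1);o2,d2=ray(c2,*p2)
    s=np.linalg.lstsq(np.stack([d1,-d2],1),o2-o1,rcond=None)[0]
    a,b=o1+s[0]*d1,o2+s[1]*d2; return (a+b)/2,np.linalg.norm(a-b)
def blobs(m,amin=20):
    n,l,st,ce=cv2.connectedComponentsWithStats(m.astype(np.uint8)); return [(st[i,:5].tolist(),ce[i].round(1)) for i in range(1,n) if st[i,4]>=amin]
E
python3 - <<'E'
from h import *
ims={n:cv2.imread(f'pics/{n}0.png') for n in("scene","side")}; C={n:camera_info(n) for n in ims}
for n,im in ims.items():
    h=cv2.cvtColor(im,cv2.COLOR_BGR2HSV)
    m=(h[...,0]<15)&(h[...,1]>90)&(h[...,2]>40)
    print(n,[b for b in blobs(m) if 300<b[1][0]<380 and 140<b[1][1]<290])
    print([im[int(v),int(u)].tolist() for u,v in ([(357,165),(297,297)] if n=='scene' else [(316,262)])])
c=C['scene'];s=C['side']
print('handle',cross(c,(357.5,167),s,(316.5,262)))
print('clip',plane(c,271,284,57),plane(s,335,151,57),'axle top',cross(c,(296,288),s,(316,150)))
for p in [(346,167),(409,173),(403,218),(335,211)]: print('mat sc',plane(c,*p,3).round())
for p in [(248,240),(324,234),(336,290),(251,297)]: print('mat sd',plane(s,*p,3).round())
print('jar',plane(c,455,268,20),plane(s,197,210,20),'screwdriver',plane(c,273,198,10))
E
python3 - <<'E'
import cv2,numpy as np
a=cv2.imread('pics/scene0.png');b=cv2.imread('pics/side0.png')
t=lambda im,x,y:cv2.resize(im[y:y+60,x:x+80],(400,300),interpolation=cv2.INTER_CUBIC)
cv2.imwrite('pics/crop1.png',np.vstack([np.hstack([t(a,325,145),t(b,275,232)]),np.hstack([t(a,250,262),t(b,290,125)])]))
E
```

```text
scene [([353, 155, 10, 21, 67], array([358.8, 162.9]))]
[[12, 23, 34], [15, 14, 16]]
side [([354, 216, 42, 14, 408], array([374.3, 222.7])), ([309, 248, 15, 28, 330], array([315.8, 260.4]))]
[[34, 49, 74]]
handle (array([507.74997326, 211.1455358 ,  40.88062968]), np.float64(4.269885703701132))
clip [ 509.63638622 -209.61136953   57.        ] [ 506.57961088 -203.21602608   57.        ] axle top (array([ 559.20298132, -196.1818743 ,   59.94466612]), np.float64(3.2028207004470444))
mat sc [464. 236.   3.]
mat sc [632. 293.   3.]
mat sc [675. 128.   3.]
mat sc [513.  72.   3.]
mat sd [676. 120.   3.]
mat sd [505.  78.   3.]
mat sd [460. 249.   3.]
mat sd [630. 288.   3.]
jar [831.28728112  26.31323848  20.        ] [817.70038252  46.80918986  20.        ] screwdriver [350.34954017  33.7228809   10.        ]
```

View pics/crop1.png

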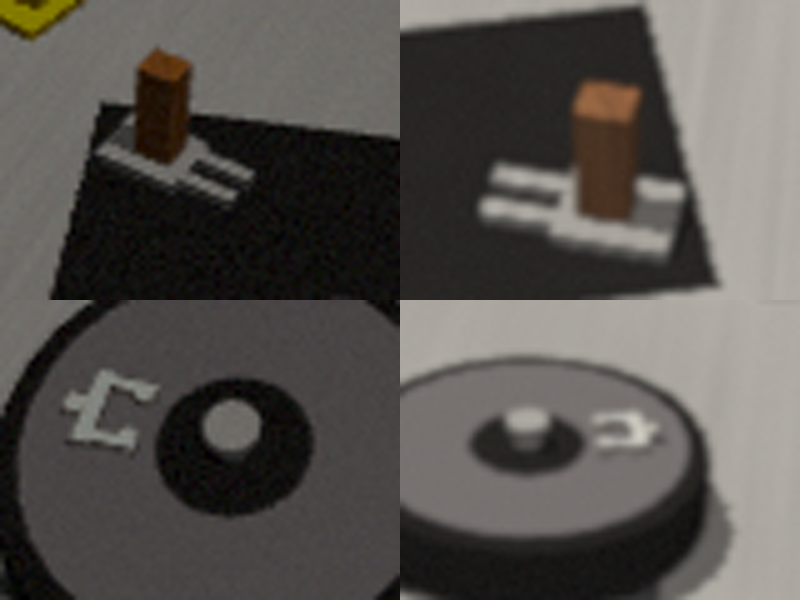

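The crop shows the brown wooden handle on the steel fork, prongs pointing roughly world +x. The clip's mouth opens at the axle, also roughly +x. It is the right fork. Next, close looks from the wrist camera, wheel first.

```bash
python3 -m pendant '[[[0,0,0,386,-275,63,87],[0,0,0,386,-275,63,87],[0,0,0,386,-275,63,87],[0,0,0,386,-275,63,87],[0,0,0,386,-275,63,87],[0,0,0,386,-275,63,87],[0,0,0,386,-275,63,87],[0,0,0,386,-275,63,87]]]'; python3 - <<'E'
from h import *
s=readout.get_state(); print(s['tool_pos'],s['orientation'],abs(s['dq']).max() if hasattr(s['dq'],'max') else s['dq'])
E
python3 -m pendant '[[[0,0,0,0,0,0,87],[0,0,0,0,0,0,87],[0,0,0,0,0,0,87]]]'; python3 - <<'E'
from h import *
import pickle
s=readout.get_state(); print(s['tool_pos'],s['orientation'],np.abs(s['dq']).max())
c=camera_info('wrist');im=snapshot('wrist');cv2.imwrite('pics/w1.png',im);pickle.dump(c,open('w1.pkl','wb'))
E
```

```text
time: 1.15
tool_pos: [471.1, -222.6, 170.2]
orientation: [-3.141, -0.0, 0.292]
contact_force: [0.4, -1.0, 0.3]
gripper_width: 1.0
gripper_force: 0.0
[ 471.06294111 -222.59362889  170.2183104 ] [-3.14109941e+00 -2.52792542e-04  2.91557050e-01] 0.6715133691993592
time: 1.52
tool_pos: [469.0, -227.0, 170.6]
orientation: [3.141, 0.0, 0.286]
contact_force: [-0.6, -0.1, -0.4]
gripper_width: 0.998
gripper_force: 0.0
[ 468.99285746 -226.99820602  170.63242411] [3.14110439e+00 2.64165904e-04 2.86497418e-01] 0.0048777776334668
```

View pics/w1.png

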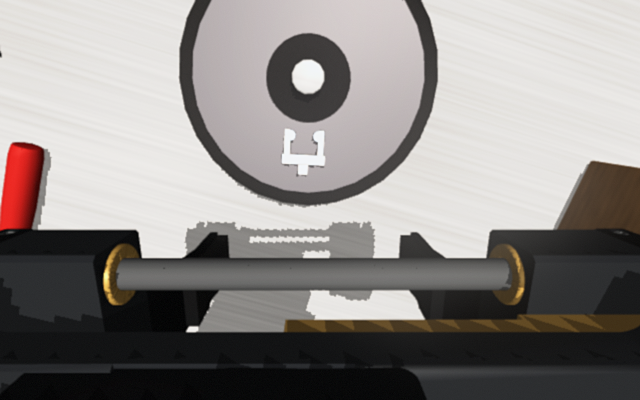

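The wheel is clear: collar at (308,76), clip at (303,150) with its mouth up (at the axle) and its tang at (304,174).

```bash
cat > clip.py <<'E'
from h import *
def clip(im,c,verbose=1):
    m=(im.min(2)>228).astype(np.uint8)
    p=proj(c,[509,-207,57]);a=proj(c,[559,-196,66.5])
    out={}
    for b in blobs(m,60):
        if abs(b[1]-a).max()<40 or abs(b[1]-p).max()<60: print(b)
    return m
def fit(m,c,lab_xy):
    n,l,st,ce=cv2.connectedComponentsWithStats(m); i=np.argmin(np.linalg.norm(ce[1:]-lab_xy,axis=1))+1
    k=(l==i).astype(np.uint8); 
    v,u=np.nonzero(k); P=np.array([plane(c,a,b,57)[:2] for a,b in zip(u,v)])
    return P
E
python3 - <<'E'
from clip import *
import pickle
im=cv2.imread('pics/w1.png');c=pickle.load(open('w1.pkl','rb'))
print(im[150,303],im[160,290],im[130,303],im[76,308])
m=clip(im,c)
P=fit(m,c,(303,150))
# axis of symmetry: search direction giving most symmetric projection
ctr=P.mean(0)
def feats(t):
    x=np.array([np.cos(t),np.sin(t)]);y=np.array([-x[1],x[0]]);return (P-ctr)@x,(P-ctr)@y
for cand in [cv2.minAreaRect(P.astype(np.float32))]: print(cand)
t=np.radians(cand[2]); 
for k in range(4):
    a=t+k*np.pi/2
    if np.cos(a)>0.7: t=a;break
X,Y=feats(t); print('yaw',t,'x',X.min(),X.max(),'y',Y.min(),Y.max(), 'backrows', [(round(x), round(Y[abs(X-x)<1.2].min(),1),round(Y[abs(X-x)<1.2].max(),1)) for x in np.arange(X.min()+1,X.max(),3)])
x=np.array([np.cos(t),np.sin(t)]);y=np.array([-x[1],x[0]])
bore=ctr+x*(X.min()+25+X.max()-10)/2+y*(Y.min()+Y.max())/2
ax=plane(c,308,76,66.5)
print('bore',bore,'collar centre by hand',ax,'dir to axle',np.arctan2(*(ax[:2]-bore)[::-1]),np.linalg.norm(ax[:2]-bore))
E
```

```text
[179 178 185] [248 245 243] [184 182 190] [243 245 242]
([293, 60, 30, 32, 744], array([307.9,  75.8]))
([282, 129, 43, 45, 837], array([303. , 152.4]))
((505.4975280761719, -209.019287109375), (33.26475524902344, 32.839359283447266), 13.04785442352295)
yaw 0.22772802001138212 x -16.174004138221658 17.09076559370674 y -16.716028529277015 16.123336567691386 backrows [(-15, np.float64(-3.2), np.float64(3.2)), (-12, np.float64(-3.8), np.float64(3.3)), (-9, np.float64(-16.0), np.float64(15.9)), (-6, np.float64(-16.7), np.float64(16.0)), (-3, np.float64(-16.6), np.float64(16.1)), (0, np.float64(-14.8), np.float64(14.7)), (3, np.float64(-14.6), np.float64(14.8)), (6, np.float64(-15.1), np.float64(14.9)), (9, np.float64(-15.0), np.float64(15.0)), (12, np.float64(-14.8), np.float64(14.3)), (15, np.float64(-14.6), np.float64(14.4))]
bore [ 512.80388923 -207.32602875] collar centre by hand [ 558.58893463 -197.5506835    66.5       ] dir to axle 0.2103469655866767 46.81696013599404
```

```bash
python3 -m pendant '[[[0,0,0,116,-387,0,87],[0,0,0,116,-387,0,87],[0,0,0,116,-387,0,87],[0,0,0,116,-387,0,87],[0,0,0,116,-387,0,87],[0,0,0,116,-387,0,87],[0,0,0,116,-387,0,87],[0,0,0,116,-387,0,87]]]' ; python3 -m pendant '[[[0,0,0,0,0,0,87],[0,0,0,0,0,0,87],[0,0,0,0,0,0,87]]]'; python3 - <<'E'
from h import *
import pickle
s=readout.get_state(); print(s['tool_pos'],s['orientation'])
c=camera_info('wrist');im=snapshot('wrist');cv2.imwrite('pics/w2.png',im);pickle.dump(c,open('w2.pkl','wb'))
E
```

```text
time: 2.58
tool_pos: [470.4, 180.2, 170.7]
orientation: [-3.141, -0.0, 0.292]
contact_force: [-0.1, -0.2, -0.2]
gripper_width: 1.002
gripper_force: 0.0
time: 2.95
tool_pos: [470.9, 177.4, 170.6]
orientation: [3.141, -0.0, 0.287]
contact_force: [1.1, -0.4, 0.5]
gripper_width: 0.998
gripper_force: 0.0
[470.94860496 177.36383926 170.55687875] [ 3.14110814e+00 -6.58756108e-05  2.87093918e-01]
```

View pics/w2.png

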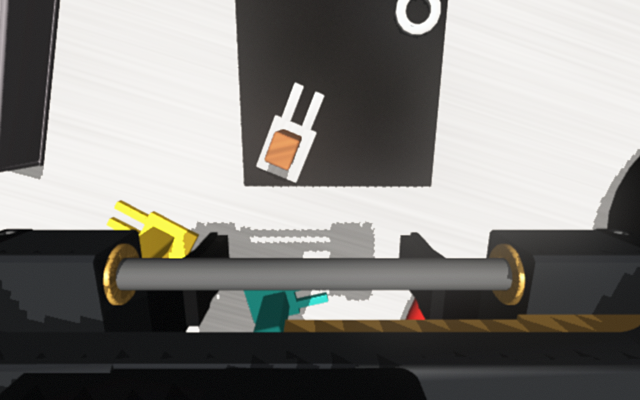

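The fork is on the mat, prong ends at about (297,85) and (319,95), handle top at (282,149). The yellow and turquoise look-alikes stand clear, toward the gripper.

```bash
python3 - <<'E'
from h import *
import pickle
im=cv2.imread('pics/w2.png');c=pickle.load(open('w2.pkl','rb'))
m=(im.min(2)>150).astype(np.uint8); m[:,:248]=0;m[:,420:]=0;m[184:]=0
n,l,st,ce=cv2.connectedComponentsWithStats(m); i=np.argmin(np.linalg.norm(ce[1:]-(300,110),axis=1))+1
print(st[i],ce[i])
v,u=np.nonzero(l==i); P=np.array([plane(c,a,b,11)[:2] for a,b in zip(u,v)])
rc=cv2.minAreaRect(P.astype(np.float32));print(rc)
t=np.radians(rc[2])
t=[t+k*np.pi/2 for k in range(-2,3) if np.cos(t+k*np.pi/2)>.75][0]
x=np.array([np.cos(t),np.sin(t)]);y=np.array([-x[1],x[0]])
X=P@x;Y=P@y;yc=(Y.min()+Y.max())/2
print('yaw',t,'len',np.ptp(X),'wid',np.ptp(Y))
pr=Y[(X>X.max()-25)&(X<X.max()-5)];print('prongs width',np.ptp(pr),'mid',(pr.min()+pr.max())/2-yc)
for k in range(2,80,8):
    q=Y[abs(X-X.min()-k)<1]-yc; print(k,q.min().round(1),q.max().round(1),end=' | ')
# prong direction
L=P[(X>X.max()-26)&(X<X.max()-3)]
for s_ in(1,-1):
    Q=L[s_*(L@y-yc)>0];vx=cv2.fitLine(Q.astype(np.float32),cv2.DIST_L2,0,.01,.01).ravel();print('prong yaw',np.arctan2(vx[1],vx[0]),vx)
H=x*(X.max()-52)+y*yc;H2=x*(X.min()+30)+y*yc;print('handle',H,H2)
h=cv2.cvtColor(im,cv2.COLOR_BGR2HSV);o=((h[...,0]<18)&(h[...,1]>90)&(h[...,2]>150)).astype(np.uint8);o[200:]=0
for b in blobs(o): print(b,plane(c,*b[1],73))
s=readout.get_state();T=s['tool_pos'];print(T,s['orientation'])
E
```

```text
[ 256   83   68  100 2104] [293.03707224 132.32604563]
((516.3301391601562, 209.78143310546875), (39.78346252441406, 81.69464874267578), 83.79322814941406)
yaw -0.10832860471282602 len 81.69466952003432 wid 39.78346201589676
prongs width 28.00616682056082 mid 0.06729459129894622
2 -19.7 19.7 | 10 -19.4 19.7 | 18 -19.7 19.5 | 26 -19.8 19.5 | 34 -19.6 19.5 | 42 -19.9 19.8 | 50 -18.8 19.5 | 58 -13.5 14.0 | 66 -13.8 13.8 | 74 -13.6 13.9 | prong yaw -0.11022635 [ 9.9393123e-01 -1.1000327e-01  5.4368536e+02  2.1664937e+02]
prong yaw -0.11386669 [ 9.9352419e-01 -1.1362079e-01  5.4164911e+02  1.9735829e+02]
handle [505.24285683 210.98722017] [505.54639752 210.9542088 ]
([265, 132, 34, 38, 831], array([281.3, 150.4])) [505.7071949  211.01453452  73.        ]
[470.90252807 177.6373519  170.59673249] [ 3.14119970e+00 -1.36539794e-04  2.87472224e-01]
```

```bash
python3 -m pendant '[[[0,0,0.15,20,-10,30,87],[0,0,0.3,42.6,-22.3,60,87],[0,0,0.398,42.6,-22.3,70,87],[0,0,0.398,42.6,-22.3,70,87],[0,0,0.398,42.6,-22.3,95,87],[0,0,0.398,42.6,-22.3,120,87],[0,0,0.398,42.6,-22.3,140,87],[0,0,0.398,42.6,-22.3,140,87]]]' && python3 -m pendant '[[[0,0,0,0,0,0,87],[0,0,0,0,0,0,87]]]'; python3 - <<'E'
from h import *
s=readout.get_state();T=np.array(s['tool_pos']);y=s['orientation'][2];print(T,s['orientation'],s['contact_force'])
d=np.array([505.5,211])-T[:2];print('off tool x,y',d@[np.cos(y),np.sin(y)],d@[np.sin(y),-np.cos(y)])
E
```

```text
time: 4.0
tool_pos: [504.6, 211.4, 29.8]
orientation: [3.141, 0.002, -0.108]
contact_force: [0.7, -0.8, 0.1]
gripper_width: 0.996
gripper_force: 0.0
time: 4.25
tool_pos: [505.8, 212.2, 31.6]
orientation: [-3.141, -0.002, -0.109]
contact_force: [-0.3, 0.7, 0.8]
gripper_width: 1.003
gripper_force: 0.0
[505.84200895 212.19747511  31.56496039] [-3.14100129e+00 -1.56527789e-03 -1.09018194e-01] [-0.3339238   0.73571444  0.78755657]
off tool x,y -0.2096904408647636 1.2275775647000777
```

Aligned. Close, then lift.

```bash
python3 -m pendant '[[[0,0,0,0,1,0,60],[0,0,0,0,1,0,40],[0,0,0,0,1,0,0],[0,0,0,0,1,0,0],[0,0,0,0,1,0,0],[0,0,0,0,1,0,0],[0,0,0,0,1,0,0],[0,0,0,0,1,0,0]]]' && python3 -m pendant '[[[0,0,0,0,0,0,0],[0,0,0,0,0,-30,0],[0,0,0,0,0,-80,0],[0,0,0,0,0,-120,0],[0,0,0,0,0,-120,0],[0,0,0,0,0,-120,0],[0,0,0,0,0,-120,0]]]'
```

```text
time: 5.25
tool_pos: [505.1, 211.1, 30.5]
orientation: [-3.141, -0.0, -0.109]
contact_force: [-0.4, -0.1, -0.3]
gripper_width: 0.233
gripper_force: 30.0
time: 6.12
tool_pos: [504.3, 210.5, 149.0]
orientation: [3.14, 0.002, -0.109]
contact_force: [-0.1, 0.4, -1.8]
gripper_width: 0.225
gripper_force: 30.0
```

Handle held: opening 20 mm, and the wrist carries the weight. Next, carry it to a standoff behind the clip, turned to the push direction of 0.21 rad.

```bash
python3 -m pendant '[[[0,0,-0.05,-3,55,0,0],[0,0,-0.1,-7,117,0,0],[0,0,-0.2,-11,179,0,0],[0,0,-0.25,-15,240,0,0],[0,0,-0.319,-20,300,0,0],[0,0,-0.319,-24,360,0,0],[0,0,-0.319,-27.6,420,0,0],[0,0,-0.319,-27.6,442,0,0]]]' && python3 -m pendant '[[[0,0,0,0,0,0,0],[0,0,0,0,0,25,0],[0,0,0,0,0,50,0],[0,0,0,0,0,62,0],[0,0,0,0,0,62,0],[0,0,0,0,0,62,0],[0,0,0,0,0,62,0],[0,0,0,0,0,62,0]]]'; python3 - <<'E'
from h import *
import pickle
s=readout.get_state(); print(s['tool_pos'],s['orientation'],s['contact_force'])
c=camera_info('wrist');im=snapshot('wrist');cv2.imwrite('pics/w3.png',im);pickle.dump(c,open('w3.pkl','wb'))
E
```

```text
time: 7.12
tool_pos: [427.4, -229.0, 149.4]
orientation: [-3.141, 0.002, 0.205]
contact_force: [0.6, 0.7, -1.0]
gripper_width: 0.227
gripper_force: 30.0
time: 8.12
tool_pos: [429.7, -225.6, 89.1]
orientation: [3.141, -0.001, 0.21]
contact_force: [0.5, -1.3, -2.1]
gripper_width: 0.227
gripper_force: 30.0
[ 429.74317987 -225.56156588   89.06241519] [ 3.14090144e+00 -6.52984821e-04  2.09709330e-01] [ 0.47501379 -1.27140466 -2.07976799]
```

View pics/w3.png

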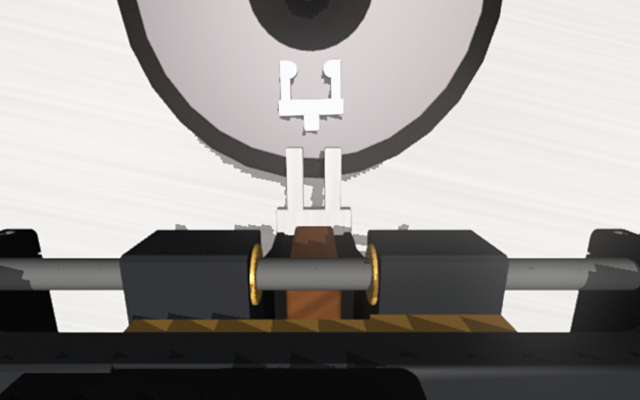

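The wrist view shows the prongs at (294,150) and (332,150) pointing at the clip, with its tang at (312,125). Next I measure their offset.

```bash
cat > m3.py <<'E'
from h import *
import pickle,sys
def meas(f,clipxy,fz):
    im=cv2.imread(f'pics/{f}.png');c=pickle.load(open(f'{f}.pkl','rb'))
    m=(im.min(2)>228).astype(np.uint8)
    n,l,st,ce=cv2.connectedComponentsWithStats(m); i=np.argmin(np.linalg.norm(ce[1:]-clipxy,axis=1))+1
    print('clip',st[i],ce[i]); v,u=np.nonzero(l==i); P=np.array([plane(c,a,b,57)[:2] for a,b in zip(u,v)])
    rc=cv2.minAreaRect(P.astype(np.float32));t=np.radians(rc[2]);t=min([t+k*np.pi/2 for k in range(-3,4)],key=lambda a:abs(a-.21))
    x=np.array([np.cos(t),np.sin(t)]);y=np.array([-x[1],x[0]]);X=P@x;Y=P@y
    print('yaw',t,'size',np.ptp(X),np.ptp(Y))
    bore=x*(X.min()+25+X.max()-10)/2+y*(Y.min()+Y.max())/2
    tg=Y[X<X.min()+6];print('bore',bore,'tang mid off',(tg.min()+tg.max())/2-(Y.min()+Y.max())/2)
    return im,c,m,bore,x,y
if __name__=='__main__':
    im,c,m,bore,x,y=meas('w3',(312,100),0)
    z=readout.get_state()['tool_pos'][2]-27.5+8; print('fork top z',z)
    row=m[165,270:360];e=np.flatnonzero(np.diff(row.astype(int)))+270.5+.5;print('edges row165',e)
    for u in(294,332):
        col=m[135:165,u];print('tip row',135+np.flatnonzero(col)[0])
    a=plane(c,e[0],165,z);b=plane(c,e[-1],165,z);print('prong span',np.linalg.norm(a-b))
    mid=(a+b)[:2]/2; tip=plane(c,313,148,z)[:2]
    print('prong mid lateral vs clip axis',(mid-bore)@y,'tip x in clip',(tip-bore)@x)
    A=np.array([558.6,-197.6]);d=A-bore;print('axle in clip axes',d@x,d@y, 'dir',np.arctan2(d[1],d[0]))
    s=readout.get_state();print(s['orientation'],s['contact_force'])
E
python3 m3.py
```

```text
clip [ 279   59   65   71 2086] [309.94534995  95.30872483]
yaw 0.22518892893858697 size 34.03936037263537 33.22183302784356
bore [ 512.54636448 -207.28433616] tang mid off 0.07722184803350274
fork top z 69.44716186774599
edges row165 [287. 302. 325. 340.]
tip row 149
tip row 149
prong span 26.610747914999827
prong mid lateral vs clip axis -0.8701026745659592 tip x in clip -33.270590494723145
axle in clip axes 47.053291003471074 -0.8435150046831037 dir 0.20726404751334607
[ 3.14098247e+00 -4.87439200e-04  2.09728616e-01] [ 0.25563973  0.10721962 -2.14745591]
```

The sizes check out. The fork sits about 1 mm to one side of the tang, so I correct that while lowering to just above the wheel face.

```bash
python3 -m pendant '[[[0,0,0,0,-1,4,0],[0,0,0,0,-1,8,0],[0,0,0,0,-1,9.5,0],[0,0,0,0,-1,9.5,0],[0,0,0,0,-1,9.5,0]]]' && python3 -m pendant '[[[0,0,0,0,0,0.5,0],[0,0,0,0,0,0.5,0],[0,0,0,0,0,0.5,0]]]' && python3 -m pendant '[[[0,0,0,0,0,0.5,0],[0,0,0,0,0,0.5,0],[0,0,0,0,0,0.5,0]]]' && python3 -m pendant '[[[0,0,0,0,0,0.5,0],[0,0,0,0,0,0.5,0],[0,0,0,0,0,0.5,0]]]'
```

```text
time: 8.8
tool_pos: [429.3, -224.5, 79.1]
orientation: [3.141, -0.0, 0.21]
contact_force: [0.1, -0.5, -1.3]
gripper_width: 0.23
gripper_force: 30.0
time: 9.18
tool_pos: [429.3, -224.5, 78.6]
orientation: [3.142, -0.0, 0.21]
contact_force: [-0.3, -0.4, -2.5]
gripper_width: 0.226
gripper_force: 30.0
time: 9.55
tool_pos: [429.3, -224.4, 78.0]
orientation: [3.142, -0.0, 0.21]
contact_force: [-0.8, 0.2, -2.2]
gripper_width: 0.227
gripper_force: 30.0
time: 9.93
tool_pos: [429.3, -224.4, 77.5]
orientation: [3.142, 0.0, 0.21]
contact_force: [1.1, -0.1, -1.7]
gripper_width: 0.231
gripper_force: 30.0
```

```bash
python3 -m pendant '[[[0,0,0,0,0,0.4,0],[0,0,0,0,0,0.4,0],[0,0,0,0,0,0.4,0]]]' && python3 -m pendant '[[[0,0,0,0,0,0.4,0],[0,0,0,0,0,0.4,0],[0,0,0,0,0,0.4,0]]]'; python3 - <<'E'
from h import *
import pickle
c=camera_info('wrist');im=snapshot('wrist');s=readout.get_state();print(s['tool_pos'],s['contact_force'],s['torque'])
cv2.imwrite('pics/w4.png',im);b=camera_info('side');k=snapshot('side')
p=proj(b,[515,-207,55]).astype(int);print(p)
cr=cv2.resize(k[p[1]-35:p[1]+40,p[0]-60:p[0]+40],(800,600),interpolation=cv2.INTER_CUBIC)
pickle.dump(c,open('w4.pkl','wb'));im2=im[0:300,150:550]
cv2.imwrite('pics/v4.png',np.hstack([cv2.resize(im2,(400,300)),cv2.resize(cr,(400,300))]))
E
```

```text
time: 10.3
tool_pos: [429.3, -224.5, 77.4]
orientation: [3.141, -0.0, 0.21]
contact_force: [-2.8, 0.8, 5.7]
gripper_width: 0.23
gripper_force: 30.0
time: 10.68
tool_pos: [429.3, -224.5, 77.4]
orientation: [3.141, 0.0, 0.21]
contact_force: [-5.9, 1.6, 10.6]
gripper_width: 0.224
gripper_force: 30.0
[ 429.3030962  -224.56764245   77.35560449] [-5.90381536  2.09272263 10.578204  ] [0.55579152 0.85394755 0.15052632]
[332 150]
```

View pics/v4.png

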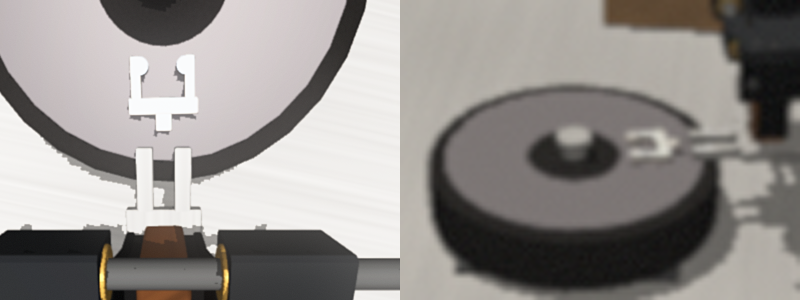

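The prongs at view x 144 and 182 straddle the tang line at 163, and the prongs touched the face at about TCP z 77.4. I lift off slightly and approach.

```bash
python3 -m pendant '[[[0,0,0,0,0,-0.5,0],[0,0,0,0,0,-1,0],[0,0,0,0,0,-1,0],[0,0,0,2,0,-1,0],[0,0,0,5,0,-1,0],[0,0,0,8,0,-1,0],[0,0,0,11,0,-1,0],[0,0,0,12,0,-1,0]]]' && python3 -m pendant '[[[0,0,0,0,0,0,0],[0,0,0,1,0,0,0],[0,0,0,2,0,0,0],[0,0,0,3,0,0,0],[0,0,0,4,0,0,0],[0,0,0,5,0,0,0],[0,0,0,6,0,0,0],[0,0,0,7,0,0,0]]]'; python3 - <<'E'
from h import *
import pickle
c=camera_info('wrist');im=snapshot('wrist');s=readout.get_state();print(s['tool_pos'],s['contact_force'])
cv2.imwrite('pics/w5.png',im);pickle.dump(c,open('w5.pkl','wb'))
m=(im.min(2)>225).astype(np.uint8)
for b in blobs(m,150): 
    if 250<b[1][0]<370 and b[1][1]<230: print(b)
E
```

```text
time: 11.78
tool_pos: [441.3, -221.8, 77.7]
orientation: [3.142, -0.0, 0.21]
contact_force: [0.2, -0.1, -2.3]
gripper_width: 0.226
gripper_force: 30.0
time: 12.78
tool_pos: [447.9, -220.5, 77.7]
orientation: [3.142, 0.0, 0.21]
contact_force: [0.7, -0.4, -2.4]
gripper_width: 0.226
gripper_force: 30.0
[ 448.019962   -220.4603086    77.74948066] [ 0.3233739  -0.30722385 -1.49854131]
([286, 0, 52, 34, 1448], array([312. ,  14.3]))
([280, 91, 67, 72, 2247], array([313.2, 127.1]))
([277, 149, 74, 85, 3003], array([312.3, 194.3]))
```

Tang is between the prongs, at contact. Slide it on toward the axle.

```bash
python3 -m pendant '[[[0,0,0,1,0,0,0],[0,0,0,2,0,0,0],[0,0,0,3.5,0,0,0],[0,0,0,5,0,0,0],[0,0,0,6.5,0,0,0],[0,0,0,8,0,0,0],[0,0,0,9.5,0,0,0],[0,0,0,11,0,0,0]]]' && python3 -m pendant '[[[0,0,0,1.5,0,0,0],[0,0,0,3,0,0,0],[0,0,0,4.5,0,0,0],[0,0,0,6,0,0,0],[0,0,0,7.5,0,0,0],[0,0,0,9,0,0,0],[0,0,0,10,0,0,0],[0,0,0,10.5,0,0,0]]]'; python3 - <<'E'
from h import *
import pickle
c=camera_info('wrist');im=snapshot('wrist');s=readout.get_state();print(s['tool_pos'],s['contact_force'])
cv2.imwrite('pics/w6.png',im[:300,150:550]);b=camera_info('side');
m=(im.min(2)>225).astype(np.uint8)
for b in blobs(m,150): 
    if 250<b[1][0]<370 and b[1][1]<230: print(b)
E
```

```text
time: 13.82
tool_pos: [458.7, -218.2, 77.7]
orientation: [3.142, 0.0, 0.21]
contact_force: [0.9, 0.5, -1.5]
gripper_width: 0.229
gripper_force: 30.0
time: 14.82
tool_pos: [468.9, -216.0, 77.7]
orientation: [3.142, 0.0, 0.21]
contact_force: [1.0, -0.4, -1.4]
gripper_width: 0.231
gripper_force: 30.0
[ 468.95526417 -215.98251005   77.74217552] [ 0.17365093 -0.08284855 -2.21206209]
([287, 32, 50, 54, 2075], array([312.1,  58.7]))
([280, 92, 67, 71, 2214], array([313.1, 127.6]))
([277, 149, 74, 85, 3016], array([312.4, 194.5]))
```

View pics/w6.png

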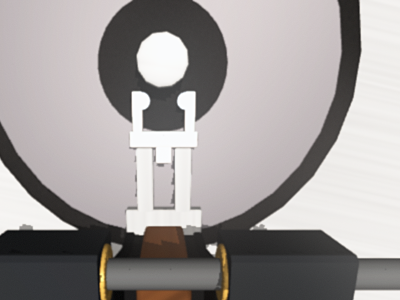

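The clip is held square between the prongs (back at y 138), its mouth at (163,102) centred on the collar at (162,60). About 9 mm remain to contact, so I go slower.

```bash
python3 -m pendant '[[[0,0,0,1,0,0,0],[0,0,0,2,0,0,0],[0,0,0,3,0,0,0],[0,0,0,4,0,0,0],[0,0,0,5,0,0,0],[0,0,0,6,0,0,0]]]' && python3 -m pendant '[[[0,0,0,0.5,0,0,0],[0,0,0,1,0,0,0],[0,0,0,1.5,0,0,0],[0,0,0,2,0,0,0]]]' && python3 -m pendant '[[[0,0,0,0.5,0,0,0],[0,0,0,1,0,0,0],[0,0,0,1.5,0,0,0],[0,0,0,2,0,0,0]]]'
```

```text
time: 15.62
tool_pos: [474.8, -214.8, 77.8]
orientation: [3.141, -0.0, 0.21]
contact_force: [-0.2, 0.5, -2.8]
gripper_width: 0.226
gripper_force: 30.0
time: 16.12
tool_pos: [476.7, -214.3, 77.8]
orientation: [3.142, 0.0, 0.21]
contact_force: [-1.0, 0.8, -1.4]
gripper_width: 0.225
gripper_force: 30.0
time: 16.62
tool_pos: [478.7, -213.9, 77.8]
orientation: [3.142, -0.0, 0.21]
contact_force: [-0.6, -0.5, -3.2]
gripper_width: 0.232
gripper_force: 30.0
```

```bash
python3 -m pendant '[[[0,0,0,0.4,0,0,0],[0,0,0,0.8,0,0,0],[0,0,0,1.2,0,0,0],[0,0,0,1.6,0,0,0]]]' && python3 -m pendant '[[[0,0,0,0.4,0,0,0],[0,0,0,0.8,0,0,0],[0,0,0,1.2,0,0,0],[0,0,0,1.6,0,0,0]]]'
```

```text
time: 17.12
tool_pos: [480.2, -213.5, 77.7]
orientation: [3.142, 0.0, 0.21]
contact_force: [-0.5, 0.0, -1.6]
gripper_width: 0.229
gripper_force: 30.0
time: 17.62
tool_pos: [481.7, -213.3, 77.7]
orientation: [-3.142, 0.0, 0.21]
contact_force: [-1.1, 0.9, -1.7]
gripper_width: 0.229
gripper_force: 30.0
```

```bash
python3 -m pendant '[[[0,0,0,0.4,0,0,0],[0,0,0,0.8,0,0,0],[0,0,0,1.2,0,0,0],[0,0,0,1.6,0,0,0]]]'
```

```text
time: 18.12
tool_pos: [483.2, -213.0, 77.7]
orientation: [3.142, 0.0, 0.21]
contact_force: [-2.8, -0.4, -2.3]
gripper_width: 0.229
gripper_force: 30.0
```

Contact at about x=481.5; the load is starting to rise. From here, one step at a time.

```bash
python3 -m pendant '[[[0,0,0,0.4,0,0,0],[0,0,0,0.8,0,0,0],[0,0,0,1.2,0,0,0],[0,0,0,1.6,0,0,0]]]'
```

```text
time: 18.62
tool_pos: [484.7, -212.7, 77.7]
orientation: [3.142, 0.0, 0.21]
contact_force: [-4.6, -0.9, -0.7]
gripper_width: 0.225
gripper_force: 30.0
```

```bash
python3 -m pendant '[[[0,0,0,0.4,0,0,0],[0,0,0,0.8,0,0,0],[0,0,0,1.2,0,0,0]]]'
```

```text
time: 19.0
tool_pos: [485.9, -212.4, 77.7]
orientation: [3.142, 0.0, 0.21]
contact_force: [-5.4, -0.2, 0.5]
gripper_width: 0.228
gripper_force: 30.0
```

```bash
python3 -m pendant '[[[0,0,0,0.4,0,0,0],[0,0,0,0.8,0,0,0],[0,0,0,1.2,0,0,0]]]'
```

```text
time: 19.38
tool_pos: [487.0, -212.2, 77.7]
orientation: [3.142, 0.001, 0.21]
contact_force: [-5.4, -1.4, 0.1]
gripper_width: 0.224
gripper_force: 30.0
```

```bash
python3 -m pendant '[[[0,0,0,0.4,0,0,0],[0,0,0,0.8,0,0,0],[0,0,0,1.2,0,0,0]]]'
```

```text
time: 19.75
tool_pos: [487.9, -212.0, 77.6]
orientation: [-3.142, 0.001, 0.21]
contact_force: [-6.2, -0.6, -0.5]
gripper_width: 0.23
gripper_force: 30.0
```

```bash
python3 -m pendant '[[[0,0,0,0.4,0,0,0],[0,0,0,0.8,0,0,0],[0,0,0,1.2,0,0,0]]]'
```

```text
time: 20.12
tool_pos: [489.0, -211.9, 77.7]
orientation: [-3.142, 0.001, 0.209]
contact_force: [-6.9, -0.9, 0.9]
gripper_width: 0.229
gripper_force: 30.0
```

```bash
python3 -m pendant '[[[0,0,0,0.4,0,0,0],[0,0,0,0.8,0,0,0],[0,0,0,1.2,0,0,0]]]'
```

```text
time: 20.5
tool_pos: [490.0, -211.7, 77.6]
orientation: [-3.141, 0.002, 0.209]
contact_force: [-8.4, -0.6, 2.1]
gripper_width: 0.23
gripper_force: 30.0
```

```bash
python3 -m pendant '[[[0,0,0,0.4,0,0,0],[0,0,0,0.8,0,0,0],[0,0,0,1.2,0,0,0]]]'
```

```text
time: 20.88
tool_pos: [491.2, -211.4, 77.6]
orientation: [-3.142, 0.001, 0.209]
contact_force: [-6.8, -1.7, -0.8]
gripper_width: 0.226
gripper_force: 30.0
```

```bash
python3 - <<'E'
from h import *
im=snapshot('wrist');fs=[]
s=readout.get_state();print(s['tool_pos'],s['contact_force'])
cv2.imwrite('pics/w7.png',cv2.resize(im[30:180,210:410],(800,600),interpolation=cv2.INTER_CUBIC))
E
```

```text
[ 491.55143601 -211.28861311   77.63899814] [-4.42950109 -1.28933048 -1.42198617]
```

View pics/w7.png

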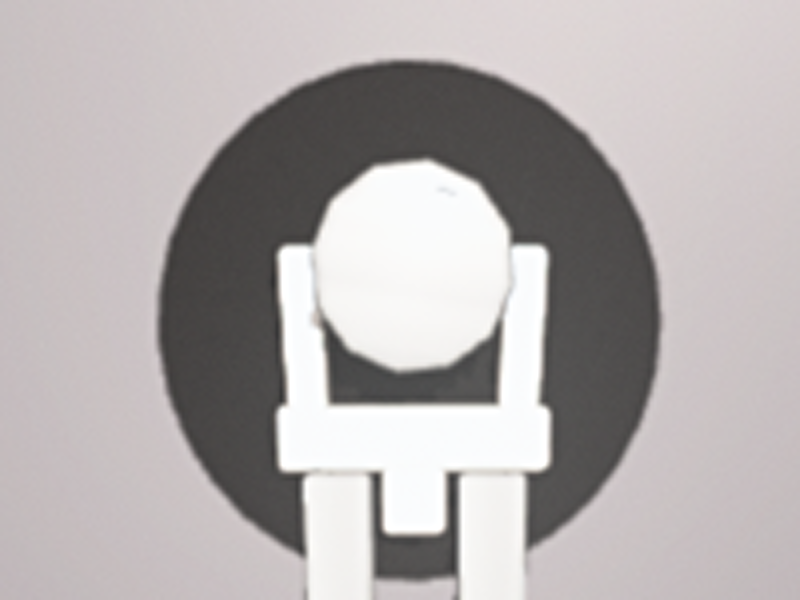

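The jaws are spread around the collar (y≈265) and the force is falling, so it is just passing the bumps. A touch more.

```bash
python3 -m pendant '[[[0,0,0,0.4,0,0,0],[0,0,0,0.8,0,0,0]]]'; python3 - <<'E'
from h import *
for k in range(2):
    im=snapshot('wrist');s=readout.get_state();print(s['tool_pos'],s['contact_force'])
m=(im.min(2)<110).astype(np.uint8);m[:30]=0
cv2.imwrite('pics/w8.png',cv2.resize(im[30:180,210:410],(800,600),interpolation=cv2.INTER_CUBIC))
col=im[:,313].min(1);print(col[60:150].tolist());print(im[:,330].min(1)[60:150].tolist())
E
```

```text
time: 21.18
tool_pos: [493.3, -210.8, 77.9]
orientation: [3.141, -0.001, 0.21]
contact_force: [-1.1, -0.4, -2.0]
gripper_width: 0.224
gripper_force: 30.0
[ 493.31367603 -210.73733944   77.93298421] [-0.85842969 -0.12854205 -2.05286767]
[ 493.29000345 -210.74491138   77.93577486] [-0.40770697 -0.05285455 -1.44989822]
[67, 68, 68, 67, 69, 68, 68, 68, 68, 69, 70, 68, 69, 67, 68, 69, 69, 70, 71, 70, 71, 70, 71, 69, 70, 71, 67, 74, 138, 225, 250, 251, 250, 250, 250, 250, 250, 250, 250, 250, 250, 250, 250, 250, 250, 250, 249, 249, 250, 249, 249, 248, 248, 247, 247, 246, 246, 245, 244, 244, 243, 244, 244, 245, 245, 245, 245, 245, 244, 243, 242, 241, 241, 240, 240, 238, 237, 234, 220, 175, 172, 189, 211, 240, 251, 251, 249, 250, 250, 250]
[67, 70, 68, 68, 69, 70, 71, 69, 69, 69, 70, 70, 70, 70, 70, 69, 73, 70, 71, 69, 69, 70, 71, 73, 73, 74, 73, 72, 72, 73, 71, 66, 84, 153, 229, 240, 230, 227, 237, 245, 247, 249, 249, 249, 249, 249, 249, 248, 248, 247, 247, 247, 247, 246, 245, 245, 244, 243, 243, 242, 242, 241, 241, 240, 241, 242, 242, 242, 242, 240, 235, 223, 225, 245, 252, 251, 251, 250, 250, 250, 250, 250, 250, 250, 251, 252, 240, 188, 213, 239]
```

It snapped: the force fell from about 8 N to about 0 and the axle sprang back. Stop pushing, back straight off, and check.

```bash
python3 -m pendant '[[[0,0,0,-1,0,0,0],[0,0,0,-3,0,0,0],[0,0,0,-6,0,0,0],[0,0,0,-10,0,0,0],[0,0,0,-16,0,0,0],[0,0,0,-24,0,0,0],[0,0,0,-30,0,0,0],[0,0,0,-30,0,0,0]]]'; python3 - <<'E'
from h import *
s=readout.get_state();print(s['tool_pos'],s['contact_force'])
im=snapshot('wrist');c=camera_info('wrist')
a=proj(c,[558.6,-197.6,53.5]).astype(int);print(a)
y0=max(a[1]-60,0)
cv2.imwrite('pics/w9.png',cv2.resize(im[y0:y0+150,210:410],(800,600),interpolation=cv2.INTER_CUBIC))
m=(im.min(2)>225).astype(np.uint8)
for b in blobs(m,100):
    if 250<b[1][0]<370 and b[1][1]<230: print(b)
B=np.array([558.6,-197.6]);u=np.array([np.cos(.21),np.sin(.21)])
for n,p,z in [('tang end',B-25*u,57),('back rear',B-17*u,57),('jaw tip',B+10*u,57),('bush',B,50),('collar',B,66.5)]: print(n,proj(c,[*p,z]).round(1))
E
```

```text
time: 22.28
tool_pos: [462.9, -217.5, 77.8]
orientation: [3.141, 0.0, 0.209]
contact_force: [-0.6, 0.1, -2.4]
gripper_width: 0.228
gripper_force: 30.0
[ 462.88369468 -217.52534465   77.81333398] [-0.56151144  0.09841331 -2.36146438]
[312  50]
([277, 16, 70, 85, 3968], array([312.1,  53. ]))
([277, 149, 74, 85, 2999], array([312.3, 194.5]))
tang end [312.8 104.4]
back rear [312.7  87. ]
jaw tip [312.6  25. ]
bush [312.7  51.4]
collar [312.6  44.4]
```

View pics/w9.png

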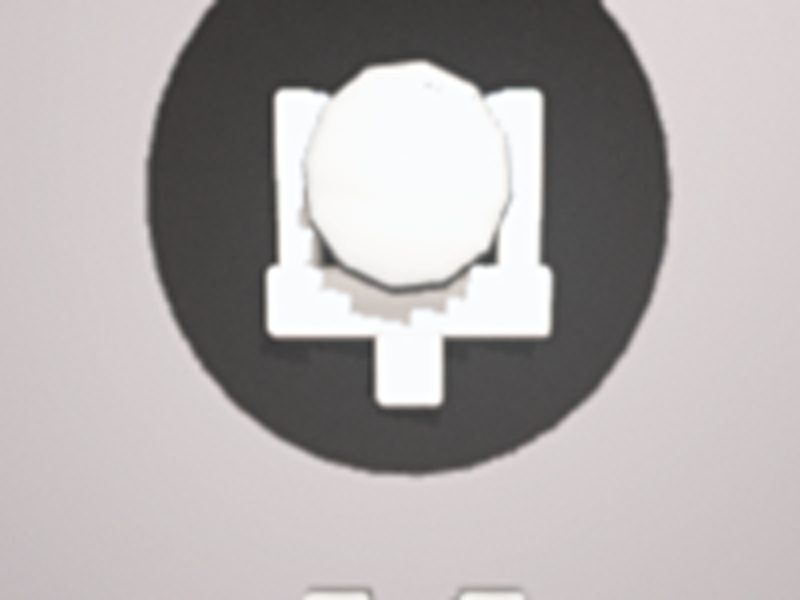

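The clip sits around the axle with its jaws straight again (jaw ends at y 88, tang end at 405, collar centre (410,175)), which looks home. I lift, take a numeric check of bore against axle from another height, and go back to the mat.

```bash
python3 -m pendant '[[[0,0,0,-5,0,-20,0],[0,0,0,-10,0,-45,0],[0,0,0,-10,0,-72,0],[0,0,0,-10,0,-72,0],[0,0,0,-10,0,-72,0],[0,0,0,-10,0,-72,0]]]'; python3 - <<'E'
from h import *
s=readout.get_state();print(s['tool_pos'],s['orientation'],s['contact_force'])
c=camera_info('wrist');im=snapshot('wrist');cv2.imwrite('pics/w10.png',im);g=im.min(2)
a=proj(c,[558.6,-197.6,66.5]);print('collar pred',a)
m=(g>160).astype(np.uint8)
u=np.array([np.cos(.21),np.sin(.21)]);v=np.array([-u[1],u[0]])
def edge(p,q,z):  # last/first bright crossings along a world line at height z
    t=np.linspace(0,1,400);w=[proj(c,[*(p+(q-p)*k),z]) for k in t]
    val=cv2.remap(g.astype(np.float32),np.float32([w])[...,0],np.float32([w])[...,1],cv2.INTER_LINEAR).ravel()
    i=np.flatnonzero((val[1:]>160)&(val[:-1]<=160));return [round(float(np.linalg.norm((q-p)*t[k])),2) for k in i]
B=np.array([558.6,-197.6])
print('tang end x (expect -25):',[-45+e for e in edge(B-45*u,B-15*u,57)])
for k in (4.0,-4.0,12.5,-12.5): print('from rear',k,[-45+e for e in edge(B-45*u+k*v/1.0*(1 if abs(k)>4 else 0.5),B-10*u+k*v*(1 if abs(k)>4 else .5),57)][:1], 'from front',[35-e for e in edge(B+35*u+k*v,B+k*v,57)][:1])
for k in(14,-14): print('jaw tip',k,[30-e for e in edge(B+30*u+k*v,B+k*v,57)][:1],'back rear',[-30+e for e in edge(B-30*u+k*v,B+k*v,57)][:1])
print('collar front r',[30-e for e in edge(B+30*u,B,66.5)][:1])
print('sides: clip',[e-30 for e in edge(B-13*u-30*v,B-13*u,57)][:1],[30-e for e in edge(B-13*u+30*v,B-13*u,57)][:1],'collar left/right at front', [e-30 for e in edge(B+8*u-30*v,B+8*u,66.5)][:1],[30-e for e in edge(B+8*u+30*v,B+8*u,66.5)][:1])
# bush disc
k=(g<110).astype(np.uint8)
for b in blobs(k,800): 
    if abs(b[1]-a).max()<60: print('bush',b, proj(c,[*B,50]))
E
```

```text
time: 23.08
tool_pos: [453.1, -218.9, 148.6]
orientation: [-3.14, 0.001, 0.21]
contact_force: [0.1, -0.0, -2.3]
gripper_width: 0.23
gripper_force: 30.0
[ 453.08419292 -218.93684109  148.55981662] [-3.14039995e+00  1.38997165e-03  2.10020453e-01] [ 0.08664651 -0.04992386 -2.25262925]
collar pred [313.87242002  49.52362444]
tang end x (expect -25): [-24.1]
from rear 4.0 [-24.04] from front [31.05]
from rear -4.0 [-24.12] from front [31.05]
from rear 12.5 [-16.05] from front [31.05]
from rear -12.5 [-16.14] from front [31.05]
jaw tip 14 [10.98] back rear [-16.09]
jaw tip -14 [10.899999999999999] back rear [-16.09]
collar front r [28.2]
sides: clip [-16.990000000000002] [17.22] collar left/right at front [-14.59] [14.89]
bush ([268, 3, 92, 100, 4828], array([313.4,  50.4])) [313.85091159  54.13725885]
```

```bash
python3 - <<'E'
from h import *
im=snapshot('wrist');c=camera_info('wrist');g=im.min(2)
u=np.array([np.cos(.21),np.sin(.21)]);v=np.array([-u[1],u[0]]);B=np.array([558.6,-197.6])
def prof(p,d,z,L):
    t=np.arange(0,L,.05);w=np.float32([[proj(c,[*(p+d*k),z]) for k in t]])
    val=cv2.remap(g.astype(np.float32),w[...,0],w[...,1],cv2.INTER_LINEAR).ravel();i=np.flatnonzero((val[1:]>160)&(val[:-1]<=160));return t[i[0]]
print('collar front',20-prof(B+20*u,-u,66.5,20),'jaw',20-prof(B+20*u+14*v,-u,57,20),20-prof(B+20*u-14*v,-u,57,20),'tang',prof(B-30*u,u,57,20)-30)
for k in(6,-6): print('collar front off',k,20-prof(B+20*u+k*v,-u,66.5,20),'expect',(144-36)**.5)
E
```

```text
collar front 11.45 jaw 11.0 11.1 tang -23.9
collar front off 6 9.85 expect 10.392304845413264
collar front off -6 9.7 expect 10.392304845413264
```

Relative to bush and collar, the bore is within about 1 mm of the axle: home. Carry the fork back over its old place on the mat.

```bash
python3 -m pendant '[[[0,0,0.05,18,-55,0,0],[0,0,0.1,38,-112,0,0],[0,0,0.2,58,-169,0,0],[0,0,0.25,78,-226,0,0],[0,0,0.319,98,-283,0,0],[0,0,0.319,118,-340,0,0],[0,0,0.319,138,-395,0,0],[0,0,0.319,141,-410,0,0]]]' && python3 -m pendant '[[[0,0,0,0,0,0,0],[0,0,0,0,0,0,0],[0,0,0,0,0,40,0],[0,0,0,0,0,75,0],[0,0,0,0,0,95,0],[0,0,0,0,0,105,0],[0,0,0,0,0,110,0],[0,0,0,0,0,110,0]]]' && python3 -m pendant '[[[0,0,0,0,0,0,0],[0,0,0,0,0,1,0],[0,0,0,0,0,2,0],[0,0,0,0,0,3,0],[0,0,0,0,0,3,0]]]'; python3 - <<'E'
from h import *
s=readout.get_state();print(s['tool_pos'],s['orientation'],s['contact_force'])
E
```

```text
time: 24.18
tool_pos: [505.2, 215.7, 149.4]
orientation: [-3.139, 0.001, -0.104]
contact_force: [0.8, -0.4, -2.0]
gripper_width: 0.229
gripper_force: 30.0
time: 25.18
tool_pos: [506.5, 211.2, 40.3]
orientation: [-3.141, -0.001, -0.109]
contact_force: [-0.6, -0.9, -1.8]
gripper_width: 0.229
gripper_force: 30.0
time: 25.8
tool_pos: [506.0, 211.1, 36.6]
orientation: [3.141, 0.0, -0.109]
contact_force: [0.1, 0.9, -2.8]
gripper_width: 0.23
gripper_force: 30.0
[506.04182397 211.07561802  36.61078137] [ 3.14144588e+00  1.66977966e-04 -1.09160859e-01] [ 0.10880684  0.88545787 -2.77696174]
```

```bash
python3 -m pendant '[[[0,0,0,0,0,1.5,0],[0,0,0,0,0,3,0],[0,0,0,0,0,4.5,0],[0,0,0,0,0,5,0],[0,0,0,0,0,5,0]]]' && python3 -m pendant '[[[0,0,0,0,0,0.5,0],[0,0,0,0,0,0.5,0],[0,0,0,0,0,0.5,0]]]'&& python3 -m pendant '[[[0,0,0,0,0,0.5,0],[0,0,0,0,0,0.5,0],[0,0,0,0,0,0.5,0]]]'
```

```text
time: 26.42
tool_pos: [506.1, 211.1, 31.7]
orientation: [3.142, 0.0, -0.109]
contact_force: [0.7, 0.3, -1.9]
gripper_width: 0.229
gripper_force: 30.0
time: 26.8
tool_pos: [506.2, 211.1, 31.3]
orientation: [3.142, -0.0, -0.109]
contact_force: [0.4, -0.9, -2.1]
gripper_width: 0.231
gripper_force: 30.0
time: 27.18
tool_pos: [506.1, 211.1, 30.7]
orientation: [3.141, -0.0, -0.109]
contact_force: [-0.1, -0.6, -2.1]
gripper_width: 0.227
gripper_force: 30.0
```

```bash
python3 -m pendant '[[[0,0,0,0,0,0.4,0],[0,0,0,0,0,0.4,0],[0,0,0,0,0,0.4,0]]]'&& python3 -m pendant '[[[0,0,0,0,0,0.3,0],[0,0,0,0,0,0.3,0],[0,0,0,0,0,0.3,0]]]'
```

```text
time: 27.55
tool_pos: [506.2, 211.1, 30.5]
orientation: [3.141, -0.0, -0.109]
contact_force: [-1.3, -1.6, 4.0]
gripper_width: 0.23
gripper_force: 30.0
time: 27.92
tool_pos: [506.2, 211.1, 30.5]
orientation: [3.141, -0.0, -0.109]
contact_force: [-3.4, -2.0, 7.7]
gripper_width: 0.233
gripper_force: 30.0
```

Standing on the mat with light pressure. Ease off, open slowly, and rise.

```bash
python3 -m pendant '[[[0,0,0,0,0,-0.4,0],[0,0,0,0,0,-0.4,0],[0,0,0,0,0,-0.4,30],[0,0,0,0,0,-0.4,45],[0,0,0,0,0,-0.4,87],[0,0,0,0,0,-0.4,87],[0,0,0,0,0,-0.4,87],[0,0,0,0,0,-0.4,87]]]' && python3 -m pendant '[[[0,0,0,0,0,0,87],[0,0,0,0,0,-10,87],[0,0,0,0,0,-25,87],[0,0,0,0,0,-50,87],[0,0,0,0,0,-80,87],[0,0,0,0,0,-110,87],[0,0,0,0,0,-140,87],[0,0,0,0,0,-140,87]]]' && python3 -m pendant '[[[0,0,0,-35,0,0,87],[0,0,0,-35,0,0,87],[0,0,0,-35,0,0,87],[0,0,0,-35,0,0,87]]]'; python3 - <<'E'
from h import *
s=readout.get_state();print(s['tool_pos'],s['contact_force'])
im=snapshot('wrist');c=camera_info('wrist');cv2.imwrite('pics/w11.png',im);g=im.min(2)
h=cv2.cvtColor(im,cv2.COLOR_BGR2HSV);o=((h[...,0]<18)&(h[...,1]>90)&(h[...,2]>120)).astype(np.uint8)
for b in blobs(o,100): print(b,plane(c,*b[1],73).round(1))
a=proj(c,[516,210,11])
m=(g>150).astype(np.uint8)
for b in blobs(m,300):
    if abs(b[1]-a).max()<60:
        l=np.zeros_like(m);x,y,w,hh,_=b[0];v,u=np.nonzero(m[y:y+hh,x:x+w]);P=np.float32([plane(c,i+x,j+y,11)[:2] for i,j in zip(u,v)]);print(b,cv2.minAreaRect(P))
for n in('scene','side'):
    k=snapshot(n);cv2.imwrite(f'pics/{n}9.png',k);d=np.abs(k.astype(int)-cv2.imread(f'pics/{n}0.png')).max(2)>45
    print(n,blobs(d,12))
E
```

```text
time: 28.92
tool_pos: [506.2, 211.1, 30.4]
orientation: [3.142, -0.0, -0.109]
contact_force: [-0.3, -0.5, -0.2]
gripper_width: 0.824
gripper_force: 0.0
time: 29.92
tool_pos: [507.4, 212.0, 173.9]
orientation: [-3.14, -0.005, -0.109]
contact_force: [1.0, 0.9, -0.3]
gripper_width: 0.997
gripper_force: 0.0
time: 30.42
tool_pos: [471.8, 214.7, 170.4]
orientation: [-3.142, 0.0, -0.11]
contact_force: [-0.3, -0.7, 0.2]
gripper_width: 1.001
gripper_force: 0.0
[471.84486885 214.65547247 170.36666467] [-0.25297462 -0.70973848  0.20984725]
([301, 145, 26, 33, 828], array([313.5, 161.3])) [506.8 209.8  73. ]
([497, 205, 29, 25, 659], array([511. , 217.7])) [447.4  65.1  73. ]
([0, 0, 640, 258, 101285], array([350.8, 126.8])) ((516.9412841796875, 201.86265563964844), (614.5809326171875, 225.8309326171875), 83.66527557373047)
([292, 94, 44, 92, 2109], array([313.3, 140.1])) ((517.1312255859375, 208.63302612304688), (39.71924591064453, 80.58226013183594), 83.62689208984375)
scene [([19, 0, 11, 6, 30], array([24.7,  1.7])), ([332, 0, 7, 6, 27], array([335.,   2.])), ([343, 1, 10, 4, 15], array([347.
[... 1976 characters left out ...]
ay([587.1, 119.7])), ([569, 122, 9, 7, 37], array([572.5, 124.8])), ([597, 129, 9, 5, 29], array([601.3, 130.9])), ([563, 130, 40, 22, 615], array([580.1, 139.5])), ([583, 154, 57, 79, 1671], array([611.7, 203.8])), ([529, 164, 4, 9, 30], array([530.3, 167.7])), ([570, 168, 19, 7, 68], array([578.4, 171. ])), ([494, 234, 60, 26, 898], array([518.1, 248.5])), ([620, 235, 13, 10, 76], array([625.6, 239.7])), ([343, 245, 190, 74, 5945], array([426.5, 281.9])), ([610, 247, 14, 8, 65], array([617.1, 251. ])), ([390, 248, 8, 5, 28], array([393.4, 250.2])), ([557, 251, 24, 6, 96], array([568.8, 253.6])), ([590, 251, 10, 4, 24], array([595.1, 252.5])), ([602, 254, 13, 7, 62], array([608.1, 257. ]))]
```

Fork standing upright at its old place, released. One last numeric check of the clip from directly above the axle, where parallax is small.

```bash
python3 -m pendant '[[[0,0,0,60,400,0,87],[0,0,0,60,400,0,87],[0,0,0,60,400,0,87],[0,0,0,60,400,0,87],[0,0,0,60,400,0,87],[0,0,0,60,400,0,87],[0,0,0,60,400,0,87],[0,0,0,60,400,0,87]]]' && python3 -m pendant '[[[0,0,0,0,0,0,87],[0,0,0,0,0,0,87],[0,0,0,0,0,0,87]]]'; python3 - <<'E'
from h import *
im=snapshot('wrist');c=camera_info('wrist');g=im.min(2)
cp=-c['R'].T@c['t'];print('cam',cp.round(),proj(c,[558.6,-197.6,57]))
u=np.array([np.cos(.21),np.sin(.21)]);v=np.array([-u[1],u[0]]);B=np.array([558.6,-197.6])
def prof(p,d,z,L):
    t=np.arange(0,L,.05);w=np.float32([[proj(c,[*(p+d*k),z]) for k in t]])
    val=cv2.remap(g.astype(np.float32),w[...,0],w[...,1],cv2.INTER_LINEAR).ravel();i=np.flatnonzero((val[1:]>160)&(val[:-1]<=160));return t[i[0]] if len(i) else np.nan
print('jaw(10)',20-prof(B+20*u+13*v,-u,57,20),20-prof(B+20*u-13*v,-u,57,20),'tang(-25)',prof(B-30*u,u,57,20)-30,'back(-17)',prof(B-23*u+12*v,u,57,20)-23,prof(B-23*u-12*v,u,57,20)-23)
for k in(0,3,-3,6,-6): print('collar',k,round(20-prof(B+20*u+k*v,-u,66.5,20)-(144-k*k)**.5,2))
n,l,st,ce=cv2.connectedComponentsWithStats((g<110).astype(np.uint8))
i=[i for i in range(1,n) if st[i,4]>800 and np.abs(ce[i]-proj(c,[*B,50])).max()<50]
for j in i:
    cs=max(cv2.findContours((l==j).astype(np.uint8),0,1)[0],key=len);(e,ax,_)=cv2.fitEllipse(cv2.convexHull(cs));q=plane(c,*e,50)[:2]-B;print('bush',q@u,q@v,ax)
E
```

```text
time: 31.58
tool_pos: [486.9, -191.9, 170.0]
orientation: [3.141, 0.001, -0.114]
contact_force: [-0.1, 0.4, -0.2]
gripper_width: 0.997
gripper_force: 0.0
time: 31.95
tool_pos: [487.6, -188.3, 170.6]
orientation: [3.141, -0.0, -0.108]
contact_force: [-0.3, -0.2, -0.3]
gripper_width: 1.001
gripper_force: 0.0
cam [ 554. -197.  321.] [313.77641796 110.26744564]
jaw(10) 11.15 11.1 tang(-25) -23.8 back(-17) -15.85 -15.899999999999999
collar 0 -0.55
collar 3 -0.42
collar -3 -0.57
collar 6 -0.69
collar -6 -0.64
bush 8.04009648486083 -2.728606895099049 (252.33558654785156, 262.4459533691406)
bush 0.5952804616154107 -0.1735784855201995 (81.70404815673828, 84.79210662841797)
```

```bash
python3 -c "
from station import r
print(r.job_done())"
```

```text
the job is handed in; nothing more can be done
None
```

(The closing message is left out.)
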